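# Set out the painted bears on their colour discs

### The arm

A 6-joint arm with a two-finger parallel gripper is mounted at the origin on the work surface. World frame = base frame: x ahead of the robot, y to its left, z up, the work surface at z = 0. Lengths are in m, angles in rad, forces in N, time in s.
With the tool pointing down it reaches from about 0.3 to 0.875 m from the base axis. Payload 4.2 kg.
Tool frame: the origin (TCP) lies at the very end of the fingers, on their centre line; the grasp point (between the pads) lies 19 mm behind it; z points along the fingers, y is the direction in which the jaws open and shut (so a half turn about z gives the same grasp; the last joint's range is limited). The gripper opens to 85 mm and grips with 20 to 120 N. Pads are 22 mm wide; open, the fingers measure 114 mm over their backs; the gripper's body (76 mm by 85 mm) begins 54 mm behind the grasp point. The pads swing forward as they close: fully open they stand 13 mm farther back than shut.
Start: joints at [1.116, 0.32, 1.565, -0, 1.257, -0.02], TCP at [0.242, 0.522, 0.231] pointing down, gripper open.
Joint ranges: [-3.11, 3.11], [-0.84, 2.01], [0.21, 2.61], [-1.34, 4.49], [0.05, 2.63], [-2.56, 2.56]. Speed limits (rad/s): [2.57, 2.57, 3.14, 3.14, 3.14, 3.14].

### API

Orientations are given as a unit quaternion [x, y, z, w].
In Python, from rig import robot, optics, boxes_of, trace gives the robot as it stands. The module is installed in compiled form; this text tells all that it offers.
- The arm moves only by the tool arm_command, never from a script. Its argument "deltas" is a list of rows, each an object of numbers: "dx", "dy", "dz": the shift along the tool's x, y, z in m; "yaw": the turn about the tool's z in rad. In form: [{"dx": .., "dy": .., "dz": .., "yaw": ..}, ...]. A call has 1 to 10 rows; each row shifts and turns the commanded pose from where the row before left it, along the tool's axes as they then stand; what a row does not reach is not made up. A row lasts 1/12 s, in which the tool goes at most 41.7 mm and 7.16 degrees, less where a joint would pass 70% of its speed; a pose out of reach is approached as far as the arm can. A call with a gripper value outside its range is refused whole. "jaw" is the closure, from -1 (fully open) to 1 (shut), set as the call begins (left out, the last holds). The fingers move at their own pace and stop on an object; "grip_force" is the grip in N (left out, the last holds). Time passes only in rows, so rows that do not move let the fingers close. It gives the time, the measured TCP pose, the force and the opening at its end, in the units of the state.
- robot.state(): the state, without advancing time (a new reading comes with each control period).
- optics.read_camera(name): name is "side" or "top"; returns the picture (420x560x3 uint8, red, green, blue); there is no depth.
- optics.camera_info(name): a dict with "fx", "fy", "cx", "cy" (pixels), "R" (3x3) and "t" (3): a world point X has camera coordinates R X + t. Camera axes: x right, y down, z forward; pixel columns grow to the right and rows downward; lengths in m; the calibration is good to about 2 mm. A picture is of the moment at which its call begins. camera_info takes no time and is no camera call.
- robot.finish_job(): hands the job in, once; it reports no verdict.
Trained networks look in the newest picture that a camera, given by its name, has taken for a name from the list of things; names that differ only in an ending like _2 or _b are one class to them, and where a whole thing is asked for, a point or a joint stands for the part that bears it (a point fixed in the world has none). Each returns a list of dicts, best first, with "confidence" (0 to 1); they miss things now and then, are a little off and sometimes report something else, mostly with a low value. They report only what shows in the picture. A call takes as long as a camera call.
- boxes_of(target, camera): "position" ([column, row] in pixels, amid what is visible of it).
- trace(target, camera): "pixels" (420x560 bool, what is visible of it) and "position" ([column, row] in pixels, amid what is visible of it).
The state is a dict: "time": time; "q": joint angles; "qd": joint speeds; "effort": joint torques, N m; "tool_pos": TCP position; "eef_rot": TCP orientation; "contact_force": force on the tool from outside, world axes, zero at the start; "wrist_torque": the same for the moment, N m; "opening": finger opening in m.
Only numpy, scipy, OpenCV 4.12 (cv2) and the standard library are available. Lean on these libraries where they do the work, as an engineer would, in place of code of your own. Each camera call takes 0.05 s, during which the arm holds its last target. There are 200 camera calls.

### The job

Set out the finished work for collection: stand each of the three painted bears upright in the middle of the disc of its own colour on the wooden board. The white unpainted bear that still occupies one of the discs belongs back in the shallow dark wooden tray, standing upright on its floor. The plaster is brittle, so set every bear down rather than dropping it, and leave the toadstool and the duck where they stand.

Things in the scene. Friction and masses are not known exactly. Their poses are not given: they have to be found in the camera images.
- red_bear: Painted red plaster bear, 66 mm high, loose, 0.09 to 0.18 kg, upright: foot 48 mm across, straight round body 43 mm across 10 to 36 mm above its underside (grip here from any side), head 39 mm across centred 46 mm up, two ears. Origin: centre of its underside; z up; face along -x. Starts on the bare table.
- yellow_bear: Painted yellow plaster bear, 66 mm high, loose, 0.09 to 0.18 kg, upright: foot 48 mm across, straight round body 43 mm across 10 to 36 mm above its underside (grip here from any side), head 39 mm across centred 46 mm up, two ears. Origin: centre of its underside; z up; face along -x. Starts on the bare table.
- blue_bear: Painted blue plaster bear, 66 mm high, loose, 0.09 to 0.18 kg, upright: foot 48 mm across, straight round body 43 mm across 10 to 36 mm above its underside (grip here from any side), head 39 mm across centred 46 mm up, two ears. Origin: centre of its underside; z up; face along -x. Starts on the bare table.
- blank_bear: White unpainted (blank) plaster bear, 66 mm high, loose, 0.09 to 0.18 kg, upright: foot 48 mm across, straight round body 43 mm across 10 to 36 mm above its underside (grip here from any side), head 39 mm across centred 46 mm up, two ears. Origin: centre of its underside; z up; face along -x. Starts on one of the three discs, in the board's middle.
- red_disc: Fixed flat red disc, 80 mm in diameter, 10 mm thick, on a fixed light wooden board (110 x 330 x 15 mm) that carries all three discs in a row, 105 mm apart. Origin: centre of the disc's underside, 15 mm above the table; its top is 10 mm above the origin. z up.
- yellow_disc: Fixed flat yellow disc, 80 mm in diameter, 10 mm thick, on a fixed light wooden board (110 x 330 x 15 mm) that carries all three discs in a row, 105 mm apart. Origin: centre of the disc's underside, 15 mm above the table; its top is 10 mm above the origin. z up.
- blue_disc: Fixed flat blue disc, 80 mm in diameter, 10 mm thick, on a fixed light wooden board (110 x 330 x 15 mm) that carries all three discs in a row, 105 mm apart. Origin: centre of the disc's underside, 15 mm above the table; its top is 10 mm above the origin. z up.
- tray: Shallow square dark wooden tray for blanks, empty, fixed, 140 x 140 mm outside, walls 5 mm thick and 15 mm high, inner floor 130 x 130 mm, 5 mm above the table. It is to the left or the right of the board (a white paint palette 130 mm square, 12 mm high, lies on the other side). Origin: centre of the tray's underside, on the table; x and y along its walls.
- mushroom: Plaster toadstool, white stem, red cap with white spots, 56 mm in diameter, 65 mm high, loose, among the bears. To be left alone. Origin: centre of its underside.
- duck: Yellow plaster duck with orange beak, body 52 mm in diameter (beak and tail reach 33 mm from the axis), 57 mm high, loose, among the bears. To be left alone. Origin: centre of its underside; beak along its -x.

How it is judged:
By the outcome, as a careful person would: the job done as asked, in the order asked, and still so for the second after the job is handed in, with the robot touching nothing.
It also fails if it takes over 106 s, if anything falls off the work surface, if the arm or the gripper's body presses on something with over 40 N, if the wrist force passes 120 N, or if a joint passes its speed limit or range.

## Working session

There is one attempt and no reset: what is moved stays moved. The work goes in short steps, Python scripts to look and compute and a tool call to move; the robot and the scene stay as the last step left them, time stands still between calls to the robot, and variables do not carry over. Pictures are saved under pics/ and viewed, about 12 in all and at most 16, crops included, and the job is handed in when it is done.

Besides the shell and the picture viewer there is one more tool, called after ">>>" as name(argument=value, ...), one argument or row to a line, values as JSON. arm_command: Moves the arm, as the interface text tells. Its arguments: {"type":"object","properties":{"deltas":{"type":"array","items":{"type":"object","properties":{"dx":{"type":"number"},"dy":{"type":"number"},"dz":{"type":"number"},"yaw":{"type":"number"}}}},"jaw":{"type":"number"},"grip_force":{"type":"number"}},"required":["deltas"]}

```bash
mkdir -p pics; python3 - <<'E'
from rig import robot, optics
import cv2
for n in("top","side"):
    im=optics.read_camera(n); cv2.imwrite(f"pics/{n}0.png",im[:,:,::-1])
    print(n,optics.camera_info(n))
print(robot.state())
E
```

```text
top {'fx': 522.7933598618151, 'fy': 522.7933598618151, 'cx': 278.51119100455037, 'cy': 214.87291280951757, 'R': array([[ 0.00649323, -0.99965039, -0.02563079],
       [-0.993252  , -0.00347941, -0.11592396],
       [ 0.11579426,  0.02621055, -0.99292734]]), 't': array([0.01572485, 0.57469579, 1.19705124])}
side {'fx': 506.60264848665906, 'fy': 506.60264848665906, 'cx': 270.49950245300334, 'cy': 206.47191014380914, 'R': array([[ 8.67962738e-01, -4.96628821e-01, -7.07080850e-04],
       [-2.69647186e-01, -4.70068280e-01, -8.40432155e-01],
       [ 4.17050454e-01,  7.29654457e-01, -5.41916315e-01]]), 't': array([-0.48454802,  0.19035547,  1.09073603])}
{'time': 0.1, 'q': array([ 1.11598021e+00,  3.20217210e-01,  1.56558371e+00, -3.74762213e-06,
        1.25740043e+00, -2.00176327e-02]), 'qd': array([ 0.00094593, -0.00193268, -0.00394218,  0.00084478, -0.00141985,
        0.00107471]), 'effort': array([ 8.48697218e-04, -4.16412377e+01, -2.34703678e+01,  1.40453358e-04,
        4.83583644e-03,  1.33606491e-05]), 'tool_pos': array([0.2420219 , 0.52109891, 0.23056216]), 'eef_rot': array([ 2.15690181e-01,  9.76461519e-01, -7.82200403e-04, -1.87443821e-04]), 'contact_force': array([ 0.247922  , -0.96617633,  0.54869382]), 'wrist_torque': array([0.02456347, 0.04648609, 0.06804046]), 'opening': 0.08546727217043842}
```

View pics/top0.png

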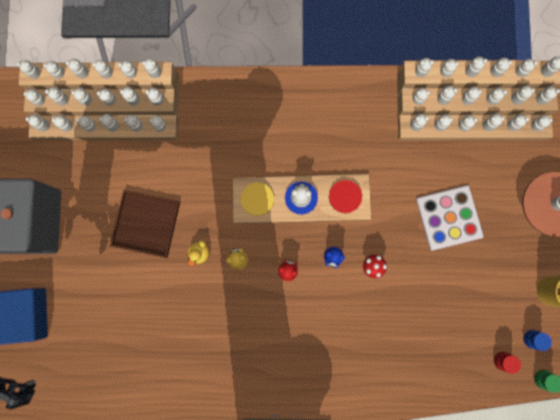

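View pics/side0.png

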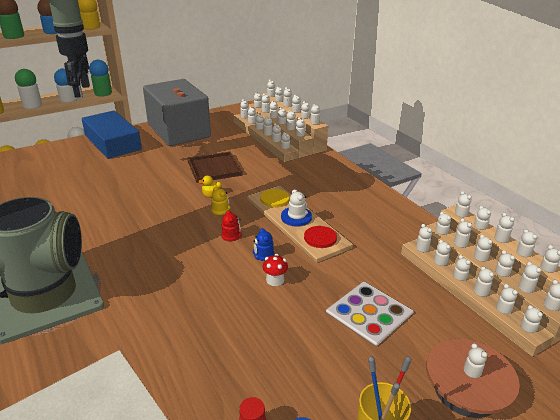

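The top view shows the discs at yellow (257,198), blue (301,197, holding the white bear) and red (345,196). The bears are at yellow (237,260), red (288,270) and blue (334,257). The duck is at (199,254), the toadstool at (375,266) and the tray at (146,222). The side view agrees. Next I'll measure them.

```bash
cat >h.py <<'E'
from rig import robot, optics, boxes_of, trace
import numpy as np, cv2
from scipy.optimize import least_squares
INF={n:optics.camera_info(n) for n in("top","side")}
def proj(P,n):
    c=INF[n]; q=np.atleast_2d(P)@c["R"].T+c["t"]
    return np.c_[c["fx"]*q[:,0]/q[:,2]+c["cx"],c["fy"]*q[:,1]/q[:,2]+c["cy"]]
A=np.linspace(0,2*np.pi,48,endpoint=False)
def ring(r,z): return np.c_[r*np.cos(A),r*np.sin(A),0*A+z]
BEAR=[[(24,0),(24,8)],[(21.5,10),(21.5,36)],[(19.5*np.cos(a),46+19.5*np.sin(a)) for a in np.linspace(-1.5,1.5,9)]]
def cen(parts,xy,z0,n):
    m=np.zeros((1680,2240),np.uint8)
    for p in parts:
        pts=np.vstack([ring(r/1e3,z/1e3) for r,z in p])+[*xy,z0]
        cv2.fillConvexPoly(m,cv2.convexHull((proj(pts,n)*4).astype(np.float32)).round().astype(int),1)
    M=cv2.moments(m,True); return np.array([M["m10"],M["m01"]])/M["m00"]/4, M["m00"]/16
def ray(uv,z,n):
    c=INF[n]; d=c["R"].T@np.array([(uv[0]-c["cx"])/c["fx"],(uv[1]-c["cy"])/c["fy"],1]); o=-c["R"].T@c["t"]
    return (o+d*(z-o[2])/d[2])[:2]
def measure(name,parts,z0,n):
    t=[d for d in trace(name,n) if d["confidence"]>.3][:2]; out=[]
    for d in t:
        M=cv2.moments(d["pixels"].astype(np.uint8),True); uv=np.array([M["m10"],M["m01"]])/M["m00"]
        zz=z0+.03; xy=ray(uv,zz,n)
        for _ in range(4):
            c,a=cen(parts,xy,z0,n); xy=xy+ray(uv,zz,n)-ray(c,zz,n)
        out.append((xy.round(4),round(float(d["confidence"]),2),"area",M["m00"],"model",round(a)))
    return out
DISC=[[(40,0),(40,10)]]
E
python3 - <<'E'
from h import *
for n in("top","side"):
    optics.read_camera(n)
    for b in("red_bear","yellow_bear","blue_bear"): print(n,b,measure(b,BEAR,0,n))
    print(n,"blank",measure("blank_bear",BEAR,.025,n))
    for b in("red_disc","yellow_disc","blue_disc"): print(n,b,measure(b,DISC,.015,n))
    t=trace("tray",n)[0]; m=t["pixels"].astype(np.uint8)
    c=max(cv2.findContours(m,0,2)[0],key=cv2.contourArea)
    w=np.array([ray(p[0],.015,n) for p in c]).astype(np.float32)
    print(n,"tray",t["confidence"],cv2.minAreaRect(w))
print(ray(tuple([375,264]),.06,"top"),"mushroom",ray((199,252),.04,"top"),"duck")
E
```

```text
top red_bear [(array([ 0.4462, -0.0035]), 0.86, 'area', 332.0, 'model', 329)]
top yellow_bear [(array([0.4724, 0.1176]), 0.54, 'area', 355.0, 'model', 337)]
top blue_bear [(array([ 0.48  , -0.1111]), 0.67, 'area', 331.0, 'model', 334)]
top blank [(array([ 0.6225, -0.0344]), 0.59, 'area', 333.0, 'model', 351)]
top red_disc []
top yellow_disc [(array([0.6153, 0.0709]), 0.65, 'area', 836.0, 'model', 903), (array([ 0.6251, -0.0342]), 0.59, 'area', 340.0, 'model', 904)]
top blue_disc [(array([ 0.6141, -0.0347]), 0.72, 'area', 513.0, 'model', 906), (array([0.4722, 0.1159]), 0.43, 'area', 339.0, 'model', 925)]
top tray 0.95 ((0.5557491779327393, 0.34020599722862244), (0.14337003231048584, 0.13966865837574005), 78.71418762207031)
side red_bear [(array([4.424e-01, 1.000e-04]), 0.78, 'area', 500.0, 'model', 458)]
side yellow_bear []
side blue_bear [(array([ 0.4765, -0.1062]), 0.94, 'area', 437.0, 'model', 504)]
side blank [(array([ 0.6167, -0.0341]), 0.71, 'area', 409.0, 'model', 436)]
side red_disc [(array([ 0.6171, -0.1396]), 0.79, 'area', 615.0, 'model', 619)]
side yellow_disc [(array([0.6123, 0.0705]), 0.63, 'area', 453.0, 'model', 451)]
side blue_disc [(array([ 0.6062, -0.0465]), 0.65, 'area', 315.0, 'model', 541)]
side tray 0.82 ((0.5454951524734497, 0.3289564251899719), (0.16610287129878998, 0.14384131133556366), 76.575439453125)
[ 0.46014799 -0.201691  ] mushroom [0.48606575 0.2033154 ] duck
```

>>> arm_command(
  deltas=[
    {"yaw": 0.1136},
    {"yaw": 0.1136},
    {"yaw": 0.1136},
    {"yaw": 0.1136},
    {"yaw": 0.1136},
    {"yaw": 0.1136},
    {"yaw": 0.1136},
    {"yaw": 0.1136},
    {"yaw": 0.1136},
    {"yaw": 0.1136},
  ],
)

```text
validation failed for argument at $.de...
```

>>> arm_command(
  deltas=[
    {"dx": 0,"dy": 0,"dz": 0,"yaw": 0.1136},
    {"dx": 0,"dy": 0,"dz": 0,"yaw": 0.1136},
    {"dx": 0,"dy": 0,"dz": 0,"yaw": 0.1136},
    {"dx": 0,"dy": 0,"dz": 0,"yaw": 0.1136},
    {"dx": 0,"dy": 0,"dz": 0,"yaw": 0.1136},
    {"dx": 0,"dy": 0,"dz": 0,"yaw": 0.1136},
    {"dx": 0,"dy": 0,"dz": 0,"yaw": 0.1136},
    {"dx": 0,"dy": 0,"dz": 0,"yaw": 0.1136},
    {"dx": 0,"dy": 0,"dz": 0,"yaw": 0.1136},
    {"dx": 0,"dy": 0,"dz": 0,"yaw": 0.1136},
  ],
  jaw=-1,
)

```text
time: 1.83
tool_pos: [0.2422, 0.5215, 0.2313]
eef_rot: [0.709, 0.705, 0.0, -0.0]
contact_force: [0.2, 0.2, 0.1]
opening: 0.0852
```

>>> arm_command(
  deltas=[
    {"dx": -0.0278,"dy": 0.0189,"dz": 0,"yaw": 0},
    {"dx": -0.0278,"dy": 0.0189,"dz": 0,"yaw": 0},
    {"dx": -0.0278,"dy": 0.0189,"dz": 0,"yaw": 0},
    {"dx": -0.0278,"dy": 0.0189,"dz": 0,"yaw": 0},
    {"dx": -0.0278,"dy": 0.0189,"dz": 0,"yaw": 0},
    {"dx": -0.0278,"dy": 0.0189,"dz": 0,"yaw": 0},
    {"dx": -0.0278,"dy": 0.0189,"dz": 0,"yaw": 0},
    {"dx": -0.0278,"dy": 0.0189,"dz": 0,"yaw": 0},
    {"dx": -0.0278,"dy": 0.0189,"dz": 0,"yaw": 0},
    {"dx": -0.0278,"dy": 0.0189,"dz": 0,"yaw": 0},
  ],
  jaw=-1,
)

```text
time: 2.67
tool_pos: [0.4319, 0.242, 0.2316]
eef_rot: [0.707, 0.707, 0.0, 0.0]
contact_force: [0.2, 0.3, 0.2]
opening: 0.0855
```

>>> arm_command(
  deltas=[
    {"dx": -0.0278,"dy": 0.0189,"dz": 0,"yaw": 0},
    {"dx": -0.0278,"dy": 0.0189,"dz": 0,"yaw": 0},
    {"dx": -0.0278,"dy": 0.0189,"dz": 0,"yaw": 0},
    {"dx": -0.0278,"dy": 0.0189,"dz": 0,"yaw": 0},
    {"dx": -0.0278,"dy": 0.0189,"dz": 0,"yaw": 0},
    {"dx": -0.0278,"dy": 0.0189,"dz": 0,"yaw": 0},
    {"dx": -0.0278,"dy": 0.0189,"dz": 0,"yaw": 0},
    {"dx": -0.0278,"dy": 0.0189,"dz": 0,"yaw": 0},
    {"dx": -0.0278,"dy": 0.0189,"dz": 0,"yaw": 0},
    {"dx": -0.0278,"dy": 0.0189,"dz": 0,"yaw": 0},
  ],
  jaw=-1,
)

```text
time: 3.5
tool_pos: [0.6209, -0.0361, 0.2313]
eef_rot: [0.707, 0.707, 0.0, -0.0]
contact_force: [0.8, 1.0, -0.2]
opening: 0.0855
```

>>> arm_command(
  deltas=[
    {"dx": 0.0015,"dy": -0.001,"dz": 0.03,"yaw": 0},
    {"dx": 0,"dy": 0,"dz": 0.03,"yaw": 0},
    {"dx": 0,"dy": 0,"dz": 0.03,"yaw": 0},
    {"dx": 0,"dy": 0,"dz": 0.03,"yaw": 0},
    {"dx": 0,"dy": 0,"dz": 0.025,"yaw": 0},
    {"dx": 0,"dy": 0,"dz": 0.02,"yaw": 0},
    {"dx": 0,"dy": 0,"dz": 0.018,"yaw": 0},
    {"dx": 0,"dy": 0,"dz": 0.015,"yaw": 0},
    {"dx": 0,"dy": 0,"dz": 0,"yaw": 0},
  ],
  jaw=-1,
)

```text
time: 4.25
tool_pos: [0.6169, -0.0328, 0.03]
eef_rot: [0.707, 0.707, -0.002, -0.003]
contact_force: [-0.4, -0.1, 0.6]
opening: 0.0853
```

>>> arm_command(
  deltas=[
    {"dx": 0,"dy": 0,"dz": 0,"yaw": 0},
    {"dx": 0,"dy": 0,"dz": 0,"yaw": 0},
    {"dx": 0,"dy": 0,"dz": 0,"yaw": 0},
    {"dx": 0,"dy": 0,"dz": 0,"yaw": 0},
    {"dx": 0,"dy": 0,"dz": 0,"yaw": 0},
    {"dx": 0,"dy": 0,"dz": 0,"yaw": 0},
    {"dx": 0,"dy": 0,"dz": 0,"yaw": 0},
    {"dx": 0,"dy": 0,"dz": 0,"yaw": 0},
  ],
  jaw=1,
  grip_force=30,
)

```text
time: 4.92
tool_pos: [0.6199, -0.033, 0.035]
eef_rot: [0.707, 0.707, 0.001, 0.001]
contact_force: [-1.0, -0.7, 6.2]
opening: 0.0423
```

>>> arm_command(
  deltas=[
    {"dx": 0,"dy": 0,"dz": -0.005,"yaw": 0},
    {"dx": 0,"dy": 0,"dz": -0.01,"yaw": 0},
    {"dx": 0,"dy": 0,"dz": -0.02,"yaw": 0},
    {"dx": 0,"dy": 0,"dz": -0.02,"yaw": 0},
    {"dx": 0,"dy": 0,"dz": -0.02,"yaw": 0},
    {"dx": 0,"dy": 0,"dz": -0.015,"yaw": 0},
    {"dx": 0,"dy": 0,"dz": -0.01,"yaw": 0},
    {"dx": 0,"dy": 0,"dz": 0,"yaw": 0},
  ],
)

```text
time: 5.58
tool_pos: [0.6207, -0.0331, 0.1362]
eef_rot: [0.707, 0.707, 0.002, 0.002]
contact_force: [1.3, 0.0, -1.7]
opening: 0.0419
```

```bash
python3 - <<'E'
from h import *
s=optics.read_camera("side");t=optics.read_camera("top")
im=np.hstack([cv2.resize(s[100:310,150:400],(500,420)),cv2.resize(t[150:290,200:300],(300,420))])
cv2.imwrite("pics/grip1.png",im[:,:,::-1]); st=robot.state(); print(st["tool_pos"],st["contact_force"],st["opening"])
print(measure("blue_disc",DISC,.015,"side"))
E
```

```text
[ 0.61897207 -0.03296378  0.13325619] [-0.54912589 -0.49086455 -1.85001964] 0.04207454104415734
[(array([ 0.614, -0.034]), 0.71, 'area', 472.0, 'model', 527)]
```

View pics/grip1.png

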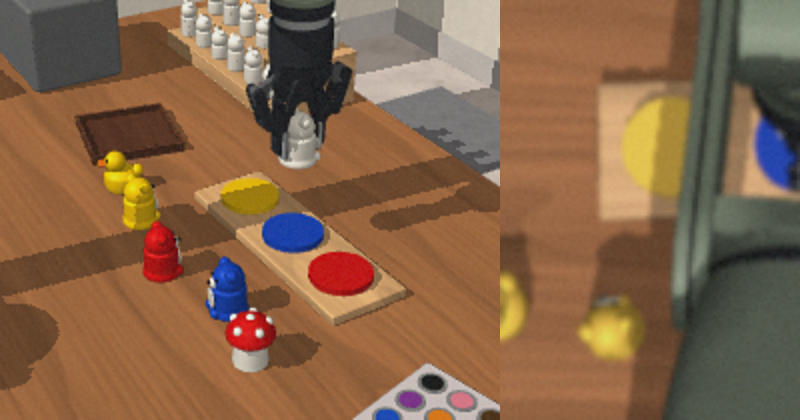

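The white bear is held upright, with its base at (298,160) in the crop. Now to the tray.

>>> arm_command(
  deltas=[
    {"dx": 0.0186,"dy": -0.0032,"dz": 0,"yaw": 0},
    {"dx": 0.0279,"dy": -0.0048,"dz": 0,"yaw": 0},
    {"dx": 0.0279,"dy": -0.0048,"dz": 0,"yaw": 0},
    {"dx": 0.0279,"dy": -0.0048,"dz": 0,"yaw": 0},
    {"dx": 0.0279,"dy": -0.0048,"dz": 0,"yaw": 0},
    {"dx": 0.0279,"dy": -0.0048,"dz": 0,"yaw": 0},
    {"dx": 0.0279,"dy": -0.0048,"dz": 0,"yaw": 0},
    {"dx": 0.0279,"dy": -0.0048,"dz": 0,"yaw": 0},
    {"dx": 0.0279,"dy": -0.0048,"dz": 0,"yaw": 0},
    {"dx": 0.0279,"dy": -0.0048,"dz": 0,"yaw": 0},
  ],
)

```text
time: 6.57
tool_pos: [0.5716, 0.2378, 0.1317]
eef_rot: [0.707, 0.707, -0.001, -0.001]
contact_force: [1.2, 0.0, -0.7]
opening: 0.0423
```

>>> arm_command(
  deltas=[
    {"dx": 0.0279,"dy": -0.0048,"dz": 0,"yaw": 0},
    {"dx": 0.0279,"dy": -0.0048,"dz": 0,"yaw": 0},
    {"dx": 0.0279,"dy": -0.0048,"dz": 0,"yaw": 0},
    {"dx": 0.0186,"dy": -0.0032,"dz": 0,"yaw": 0},
    {"dx": 0,"dy": 0,"dz": 0,"yaw": 0},
    {"dx": 0,"dy": 0,"dz": 0.02,"yaw": 0},
    {"dx": 0,"dy": 0,"dz": 0.025,"yaw": 0},
    {"dx": 0,"dy": 0,"dz": 0.025,"yaw": 0},
    {"dx": 0,"dy": 0,"dz": 0.02,"yaw": 0},
    {"dx": 0,"dy": 0,"dz": 0.01,"yaw": 0},
  ],
)

```text
time: 7.4
tool_pos: [0.5531, 0.3369, 0.0292]
eef_rot: [0.707, 0.707, -0.004, -0.001]
contact_force: [-0.8, -0.2, -2.9]
opening: 0.0418
```

>>> arm_command(
  deltas=[
    {"dx": 0,"dy": 0,"dz": 0.004,"yaw": 0},
    {"dx": 0,"dy": 0,"dz": 0.004,"yaw": 0},
    {"dx": 0,"dy": 0,"dz": 0.003,"yaw": 0},
    {"dx": 0,"dy": 0,"dz": 0.003,"yaw": 0},
    {"dx": 0,"dy": 0,"dz": 0,"yaw": 0},
    {"dx": 0,"dy": 0,"dz": 0,"yaw": 0},
  ],
)

```text
time: 7.9
tool_pos: [0.5555, 0.3392, 0.02]
eef_rot: [0.707, 0.707, 0.001, 0.0]
contact_force: [0.3, 0.4, -0.9]
opening: 0.0421
```

>>> arm_command(
  deltas=[
    {"dx": 0,"dy": 0,"dz": 0.002,"yaw": 0},
    {"dx": 0,"dy": 0,"dz": 0.0015,"yaw": 0},
    {"dx": 0,"dy": 0,"dz": 0,"yaw": 0},
    {"dx": 0,"dy": 0,"dz": 0,"yaw": 0},
  ],
)

```text
time: 8.23
tool_pos: [0.5552, 0.339, 0.0158]
eef_rot: [0.707, 0.707, 0.0, -0.0]
contact_force: [-0.4, 0.2, -0.6]
opening: 0.0419
```

>>> arm_command(
  deltas=[
    {"dx": 0,"dy": 0,"dz": 0.001,"yaw": 0},
    {"dx": 0,"dy": 0,"dz": 0.001,"yaw": 0},
    {"dx": 0,"dy": 0,"dz": 0,"yaw": 0},
    {"dx": 0,"dy": 0,"dz": 0,"yaw": 0},
  ],
)

```text
time: 8.57
tool_pos: [0.5554, 0.3392, 0.0149]
eef_rot: [0.707, 0.707, 0.0, 0.0]
contact_force: [-1.5, -1.4, 5.6]
opening: 0.0422
```

>>> arm_command(
  deltas=[
    {"dx": 0,"dy": 0,"dz": 0,"yaw": 0},
    {"dx": 0,"dy": 0,"dz": 0,"yaw": 0},
    {"dx": 0,"dy": 0,"dz": 0,"yaw": 0},
    {"dx": 0,"dy": 0,"dz": 0,"yaw": 0},
    {"dx": 0,"dy": 0,"dz": 0,"yaw": 0},
  ],
  jaw=-0.5,
)

```text
time: 8.98
tool_pos: [0.5552, 0.339, 0.0136]
eef_rot: [0.707, 0.707, -0.0, -0.0]
contact_force: [0.5, -0.9, 0.5]
opening: 0.0636
```

>>> arm_command(
  deltas=[
    {"dx": 0,"dy": 0,"dz": -0.01,"yaw": 0},
    {"dx": 0,"dy": 0,"dz": -0.02,"yaw": 0},
    {"dx": 0,"dy": 0,"dz": -0.03,"yaw": 0},
    {"dx": 0,"dy": 0,"dz": -0.03,"yaw": 0},
    {"dx": 0,"dy": 0,"dz": -0.03,"yaw": 0},
    {"dx": 0,"dy": 0,"dz": -0.02,"yaw": 0},
    {"dx": 0,"dy": 0,"dz": 0,"yaw": 0},
    {"dx": 0,"dy": 0,"dz": 0,"yaw": 0},
  ],
)

```text
time: 9.65
tool_pos: [0.5558, 0.3393, 0.1558]
eef_rot: [0.707, 0.707, 0.002, 0.0]
contact_force: [0.1, -0.7, -0.3]
opening: 0.064
```

```bash
python3 - <<'E'
from h import *
s=optics.read_camera("side");t=optics.read_camera("top")
im=np.hstack([cv2.resize(s[60:270,130:380],(500,420)),cv2.resize(t[150:290,230:330],(300,420))])
cv2.imwrite("pics/tray1.png",im[:,:,::-1]); st=robot.state(); print(st["tool_pos"],st["opening"])
for n in("top","side"): print(measure("blue_disc",DISC,.015,n),measure("yellow_bear",BEAR,0,n))
E
```

```text
[0.55448975 0.33858468 0.15292057] 0.06379487493722558
[(array([ 0.6192, -0.0352]), 0.93, 'area', 878.0, 'model', 906)] [(array([0.4727, 0.1179]), 0.77, 'area', 331.0, 'model', 336), (array([0.5592, 0.3417]), 0.66, 'area', 390.0, 'model', 386)]
[(array([ 0.6137, -0.0351]), 0.73, 'area', 511.0, 'model', 529)] [(array([0.4692, 0.1205]), 0.8, 'area', 386.0, 'model', 395)]
```

View pics/tray1.png

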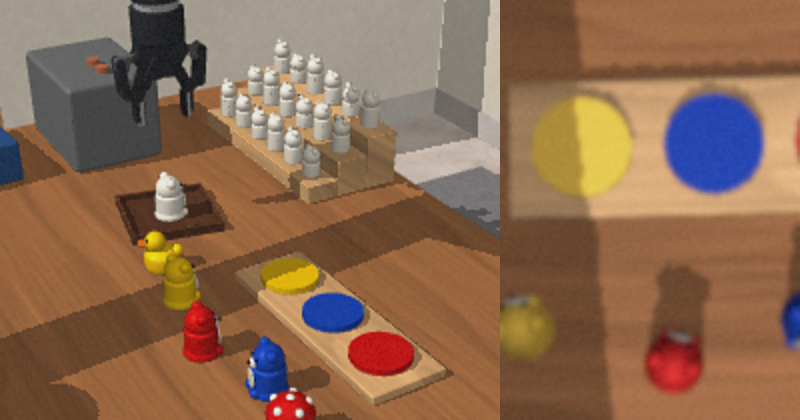

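The white bear stands upright in the tray at about (170,197) in the crop, and the blue disc is free. Next is the red bear.

>>> arm_command(
  deltas=[
    {"dx": -0.0205,"dy": -0.0066,"dz": 0,"yaw": 0},
    {"dx": -0.03,"dy": -0.0098,"dz": 0,"yaw": 0},
    {"dx": -0.03,"dy": -0.0098,"dz": 0,"yaw": 0},
    {"dx": -0.03,"dy": -0.0098,"dz": 0,"yaw": 0},
    {"dx": -0.03,"dy": -0.0098,"dz": 0,"yaw": 0},
    {"dx": -0.03,"dy": -0.0098,"dz": 0,"yaw": 0},
    {"dx": -0.03,"dy": -0.0098,"dz": 0,"yaw": 0},
    {"dx": -0.03,"dy": -0.0098,"dz": 0,"yaw": 0},
    {"dx": -0.03,"dy": -0.0098,"dz": 0,"yaw": 0},
    {"dx": -0.03,"dy": -0.0098,"dz": 0,"yaw": 0},
  ],
  jaw=-1,
)

```text
time: 10.78
tool_pos: [0.4594, 0.0472, 0.1533]
eef_rot: [0.707, 0.707, -0.0, -0.0]
contact_force: [0.5, -0.5, -0.2]
opening: 0.0852
```

>>> arm_command(
  deltas=[
    {"dx": -0.03,"dy": -0.0098,"dz": 0,"yaw": 0},
    {"dx": -0.0205,"dy": -0.0066,"dz": 0,"yaw": 0},
    {"dx": 0,"dy": 0,"dz": 0,"yaw": 0},
    {"dx": 0,"dy": 0,"dz": 0.025,"yaw": 0},
    {"dx": 0,"dy": 0,"dz": 0.03,"yaw": 0},
    {"dx": 0,"dy": 0,"dz": 0.03,"yaw": 0},
    {"dx": 0,"dy": 0,"dz": 0.025,"yaw": 0},
    {"dx": 0,"dy": 0,"dz": 0.02,"yaw": 0},
    {"dx": 0,"dy": 0,"dz": 0.0138,"yaw": 0},
    {"dx": 0,"dy": 0,"dz": 0,"yaw": 0},
  ],
)

```text
time: 11.62
tool_pos: [0.442, -0.0013, 0.0073]
eef_rot: [0.707, 0.707, -0.002, -0.002]
contact_force: [0.1, -0.4, 0.7]
opening: 0.0855
```

>>> arm_command(
  deltas=[
    {"dx": 0,"dy": 0,"dz": 0,"yaw": 0},
    {"dx": 0,"dy": 0,"dz": 0,"yaw": 0},
    {"dx": 0,"dy": 0,"dz": 0,"yaw": 0},
    {"dx": 0,"dy": 0,"dz": 0,"yaw": 0},
    {"dx": 0,"dy": 0,"dz": 0,"yaw": 0},
    {"dx": 0,"dy": 0,"dz": 0,"yaw": 0},
    {"dx": 0,"dy": 0,"dz": 0,"yaw": 0},
    {"dx": 0,"dy": 0,"dz": 0,"yaw": 0},
  ],
  jaw=1,
)

```text
time: 12.28
tool_pos: [0.4444, -0.0019, 0.0111]
eef_rot: [0.707, 0.707, 0.001, 0.0]
contact_force: [-1.9, -0.1, 6.3]
opening: 0.0413
```

>>> arm_command(
  deltas=[
    {"dx": 0,"dy": 0,"dz": -0.005,"yaw": 0},
    {"dx": 0,"dy": 0,"dz": -0.015,"yaw": 0},
    {"dx": 0,"dy": 0,"dz": -0.025,"yaw": 0},
    {"dx": 0,"dy": 0,"dz": -0.03,"yaw": 0},
    {"dx": 0,"dy": 0,"dz": -0.025,"yaw": 0},
    {"dx": 0,"dy": 0,"dz": -0.02,"yaw": 0},
    {"dx": 0,"dy": 0,"dz": -0.01,"yaw": 0},
  ],
)

```text
time: 12.87
tool_pos: [0.4453, -0.0021, 0.1431]
eef_rot: [0.707, 0.707, 0.002, 0.002]
contact_force: [0.4, -0.2, -2.0]
opening: 0.0418
```

>>> arm_command(
  deltas=[
    {"dx": -0.0115,"dy": 0.0146,"dz": 0,"yaw": 0},
    {"dx": -0.018,"dy": 0.0229,"dz": 0,"yaw": 0},
    {"dx": -0.018,"dy": 0.0229,"dz": 0,"yaw": 0},
    {"dx": -0.018,"dy": 0.0229,"dz": 0,"yaw": 0},
    {"dx": -0.018,"dy": 0.0229,"dz": 0,"yaw": 0},
    {"dx": -0.018,"dy": 0.0229,"dz": 0,"yaw": 0},
    {"dx": -0.018,"dy": 0.0229,"dz": 0,"yaw": 0},
    {"dx": -0.012,"dy": 0.0146,"dz": 0,"yaw": 0},
    {"dx": -0.006,"dy": 0.008,"dz": 0,"yaw": 0},
    {"dx": 0,"dy": 0,"dz": 0,"yaw": 0},
  ],
)

```text
time: 13.7
tool_pos: [0.6197, -0.1406, 0.1397]
eef_rot: [0.708, 0.707, 0.0, 0.0]
contact_force: [0.2, -0.1, -1.4]
opening: 0.0419
```

```bash
python3 - <<'E'
from h import *
s=optics.read_camera("side");t=optics.read_camera("top")
st=robot.state(); z=st["tool_pos"][2]-.0098; print(st["tool_pos"],st["opening"])
print(measure("red_disc",DISC,.015,"side"),measure("red_bear",BEAR,z,"side"))
cv2.imwrite("pics/red1.png",cv2.resize(s[60:270,180:430],(500,420))[:,:,::-1])
E
```

```text
[ 0.61752889 -0.13891381  0.13969899] 0.04205768041667153
[(array([ 0.6172, -0.1388]), 0.57, 'area', 565.0, 'model', 619)] [(array([ 0.6206, -0.1452]), 0.58, 'area', 474.0, 'model', 547), (array([ 0.3863, -0.0723]), 0.49, 'area', 331.0, 'model', 590)]
```

View pics/red1.png

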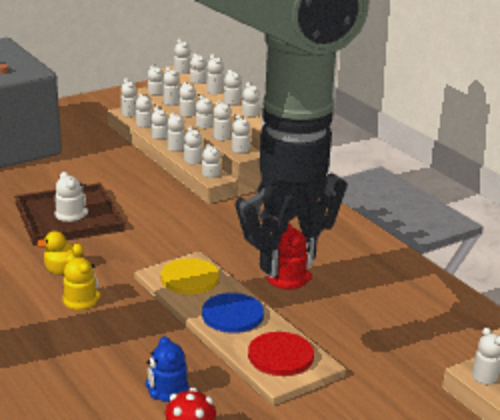

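The red bear hangs upright at (290,265) in the crop, above the red disc at (280,352). Lowering it.

>>> arm_command(
  deltas=[
    {"dx": 0,"dy": 0,"dz": 0.015,"yaw": 0},
    {"dx": 0,"dy": 0,"dz": 0.022,"yaw": 0},
    {"dx": 0,"dy": 0,"dz": 0.022,"yaw": 0},
    {"dx": 0,"dy": 0,"dz": 0.018,"yaw": 0},
    {"dx": 0,"dy": 0,"dz": 0.012,"yaw": 0},
    {"dx": 0,"dy": 0,"dz": 0.007,"yaw": 0},
    {"dx": 0,"dy": 0,"dz": 0.004,"yaw": 0},
    {"dx": 0,"dy": 0,"dz": 0.002,"yaw": 0},
    {"dx": 0,"dy": 0,"dz": 0,"yaw": 0},
    {"dx": 0,"dy": 0,"dz": 0,"yaw": 0},
  ],
)

```text
time: 14.73
tool_pos: [0.6193, -0.1396, 0.039]
eef_rot: [0.707, 0.707, 0.001, 0.001]
contact_force: [-0.1, -0.3, -1.4]
opening: 0.0416
```

>>> arm_command(
  deltas=[
    {"dx": 0,"dy": 0,"dz": 0.001,"yaw": 0},
    {"dx": 0,"dy": 0,"dz": 0.001,"yaw": 0},
    {"dx": 0,"dy": 0,"dz": 0.001,"yaw": 0},
    {"dx": 0,"dy": 0,"dz": 0,"yaw": 0},
    {"dx": 0,"dy": 0,"dz": 0,"yaw": 0},
  ],
)

```text
time: 15.15
tool_pos: [0.619, -0.1396, 0.0362]
eef_rot: [0.707, 0.707, 0.0, 0.001]
contact_force: [-1.8, 0.9, 5.7]
opening: 0.0418
```

>>> arm_command(
  deltas=[
    {"dx": 0,"dy": 0,"dz": 0,"yaw": 0},
    {"dx": 0,"dy": 0,"dz": 0,"yaw": 0},
    {"dx": 0,"dy": 0,"dz": 0,"yaw": 0},
    {"dx": 0,"dy": 0,"dz": 0,"yaw": 0},
    {"dx": 0,"dy": 0,"dz": 0,"yaw": 0},
  ],
  jaw=-0.5,
)

```text
time: 15.57
tool_pos: [0.6186, -0.1394, 0.0348]
eef_rot: [0.707, 0.707, -0.0, -0.0]
contact_force: [0.4, -0.5, 0.3]
opening: 0.064
```

>>> arm_command(
  deltas=[
    {"dx": 0,"dy": 0,"dz": -0.01,"yaw": 0},
    {"dx": 0,"dy": 0,"dz": -0.02,"yaw": 0},
    {"dx": 0,"dy": 0,"dz": -0.03,"yaw": 0},
    {"dx": 0,"dy": 0,"dz": -0.03,"yaw": 0},
    {"dx": 0,"dy": 0,"dz": -0.02,"yaw": 0},
    {"dx": 0,"dy": 0,"dz": -0.01,"yaw": 0},
    {"dx": 0,"dy": 0,"dz": 0,"yaw": 0},
  ],
)

```text
time: 16.15
tool_pos: [0.6201, -0.1398, 0.1582]
eef_rot: [0.707, 0.707, 0.002, 0.003]
contact_force: [-0.1, 1.4, 1.0]
opening: 0.0644
```

>>> arm_command(
  deltas=[
    {"dx": 0.02,"dy": -0.012,"dz": 0,"yaw": 0},
    {"dx": 0.03,"dy": -0.017,"dz": 0,"yaw": 0},
    {"dx": 0.03,"dy": -0.017,"dz": 0,"yaw": 0},
    {"dx": 0.03,"dy": -0.017,"dz": 0,"yaw": 0},
    {"dx": 0.03,"dy": -0.017,"dz": 0,"yaw": 0},
    {"dx": 0.03,"dy": -0.017,"dz": 0,"yaw": 0},
    {"dx": 0.03,"dy": -0.017,"dz": 0,"yaw": 0},
    {"dx": 0.03,"dy": -0.017,"dz": 0,"yaw": 0},
    {"dx": 0.02,"dy": -0.012,"dz": 0,"yaw": 0},
    {"dx": 0.008,"dy": -0.005,"dz": 0,"yaw": 0},
  ],
  jaw=-1,
)

```text
time: 16.98
tool_pos: [0.4677, 0.1204, 0.1535]
eef_rot: [0.706, 0.708, -0.001, -0.001]
contact_force: [-0.1, 0.3, -0.6]
opening: 0.0852
```

>>> arm_command(
  deltas=[
    {"dx": 0,"dy": 0,"dz": 0,"yaw": 0},
    {"dx": 0,"dy": 0,"dz": 0,"yaw": 0},
  ],
)

```text
time: 17.15
tool_pos: [0.4705, 0.1182, 0.1543]
eef_rot: [0.707, 0.708, -0.001, -0.0]
contact_force: [-0.6, -0.1, 0.4]
opening: 0.0855
```

```bash
python3 - <<'E'
from h import *
s=optics.read_camera("side");t=optics.read_camera("top")
st=robot.state(); print(st["tool_pos"],st["opening"])
for n in("top","side"): print(measure("red_bear",BEAR,.025,n))
print(measure("yellow_bear",BEAR,0,"side"),measure("duck",BEAR,0,"side"))
im=np.hstack([cv2.resize(s[60:270,180:380],(400,420)),cv2.resize(t[150:290,260:390],(390,420))])
cv2.imwrite("pics/red2.png",im[:,:,::-1])
E
```

```text
[0.47121005 0.11758803 0.15459276] 0.08561961971020585
[(array([ 0.6227, -0.1412]), 0.56, 'area', 377.0, 'model', 363)]
[(array([ 0.6188, -0.1397]), 0.91, 'area', 502.0, 'model', 492), (array([0.4536, 0.083 ]), 0.57, 'area', 411.0, 'model', 426)]
[(array([0.4684, 0.1195]), 0.57, 'area', 419.0, 'model', 398)] [(array([0.478 , 0.2133]), 0.56, 'area', 271.0, 'model', 361)]
```

View pics/red2.png

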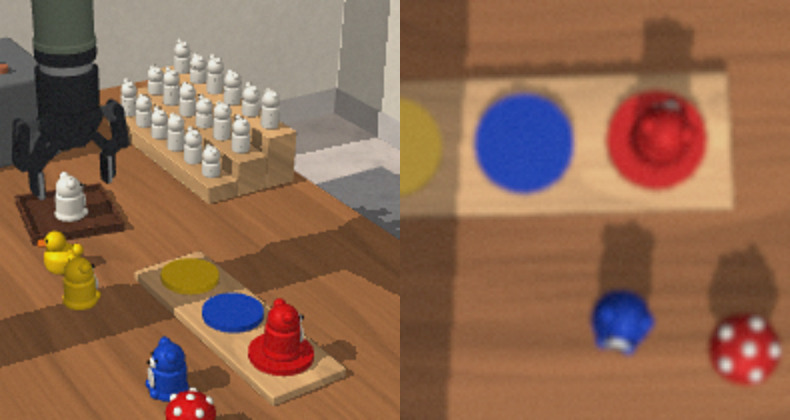

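The red bear stands upright on the red disc, bear at (662,133) and disc at (656,139) in the crop, with the offset down to perspective. Now the yellow bear.

>>> arm_command(
  deltas=[
    {"dx": 0,"dy": 0,"dz": 0.02,"yaw": 0},
    {"dx": 0,"dy": 0,"dz": 0.028,"yaw": 0},
    {"dx": 0,"dy": 0,"dz": 0.028,"yaw": 0},
    {"dx": 0,"dy": 0,"dz": 0.025,"yaw": 0},
    {"dx": 0,"dy": 0,"dz": 0.02,"yaw": 0},
    {"dx": 0,"dy": 0,"dz": 0.014,"yaw": 0},
    {"dx": 0,"dy": 0,"dz": 0.01,"yaw": 0},
    {"dx": 0,"dy": 0,"dz": 0,"yaw": 0},
    {"dx": 0,"dy": 0,"dz": 0,"yaw": 0},
  ],
)

```text
time: 18.2
tool_pos: [0.4707, 0.1181, 0.0097]
eef_rot: [0.707, 0.707, -0.0, -0.0]
contact_force: [0.1, 0.4, -0.2]
opening: 0.0856
```

>>> arm_command(
  deltas=[
    {"dx": 0,"dy": 0,"dz": 0,"yaw": 0},
    {"dx": 0,"dy": 0,"dz": 0,"yaw": 0},
    {"dx": 0,"dy": 0,"dz": 0,"yaw": 0},
    {"dx": 0,"dy": 0,"dz": 0,"yaw": 0},
    {"dx": 0,"dy": 0,"dz": 0,"yaw": 0},
    {"dx": 0,"dy": 0,"dz": 0,"yaw": 0},
    {"dx": 0,"dy": 0,"dz": 0,"yaw": 0},
    {"dx": 0,"dy": 0,"dz": 0,"yaw": 0},
  ],
  jaw=1,
)

```text
time: 18.87
tool_pos: [0.4708, 0.1186, 0.0109]
eef_rot: [0.707, 0.707, 0.0, 0.0]
contact_force: [-2.1, -0.0, 6.8]
opening: 0.0419
```

>>> arm_command(
  deltas=[
    {"dx": 0,"dy": 0,"dz": -0.005,"yaw": 0},
    {"dx": 0,"dy": 0,"dz": -0.015,"yaw": 0},
    {"dx": 0,"dy": 0,"dz": -0.025,"yaw": 0},
    {"dx": 0,"dy": 0,"dz": -0.03,"yaw": 0},
    {"dx": 0,"dy": 0,"dz": -0.025,"yaw": 0},
    {"dx": 0,"dy": 0,"dz": -0.02,"yaw": 0},
    {"dx": 0,"dy": 0,"dz": -0.01,"yaw": 0},
    {"dx": 0,"dy": 0,"dz": 0,"yaw": 0},
    {"dx": 0,"dy": 0,"dz": 0,"yaw": 0},
  ],
)

```text
time: 19.62
tool_pos: [0.4705, 0.1185, 0.1403]
eef_rot: [0.707, 0.707, 0.0, 0.0]
contact_force: [0.6, -0.0, -1.9]
opening: 0.0421
```

>>> arm_command(
  deltas=[
    {"dx": -0.006,"dy": 0.017,"dz": 0,"yaw": 0},
    {"dx": -0.01,"dy": 0.03,"dz": 0,"yaw": 0},
    {"dx": -0.01,"dy": 0.03,"dz": 0,"yaw": 0},
    {"dx": -0.01,"dy": 0.03,"dz": 0,"yaw": 0},
    {"dx": -0.008,"dy": 0.022,"dz": 0,"yaw": 0},
    {"dx": -0.004,"dy": 0.015,"dz": 0,"yaw": 0},
    {"dx": 0,"dy": 0,"dz": 0,"yaw": 0},
    {"dx": 0,"dy": 0,"dz": 0,"yaw": 0},
  ],
)

```text
time: 20.28
tool_pos: [0.6138, 0.0702, 0.1378]
eef_rot: [0.707, 0.707, -0.002, -0.001]
contact_force: [0.4, -0.5, -1.5]
opening: 0.0417
```

>>> arm_command(
  deltas=[
    {"dx": 0,"dy": 0,"dz": 0.015,"yaw": 0},
    {"dx": 0,"dy": 0,"dz": 0.022,"yaw": 0},
    {"dx": 0,"dy": 0,"dz": 0.022,"yaw": 0},
    {"dx": 0,"dy": 0,"dz": 0.018,"yaw": 0},
    {"dx": 0,"dy": 0,"dz": 0.012,"yaw": 0},
    {"dx": 0,"dy": 0,"dz": 0.007,"yaw": 0},
    {"dx": 0,"dy": 0,"dz": 0.004,"yaw": 0},
    {"dx": 0,"dy": 0,"dz": 0.002,"yaw": 0},
    {"dx": 0,"dy": 0,"dz": 0,"yaw": 0},
    {"dx": 0,"dy": 0,"dz": 0,"yaw": 0},
  ],
)

```text
time: 21.12
tool_pos: [0.615, 0.0707, 0.0388]
eef_rot: [0.707, 0.707, 0.001, 0.0]
contact_force: [-0.4, 0.3, -0.9]
opening: 0.0419
```

>>> arm_command(
  deltas=[
    {"dx": 0,"dy": 0,"dz": 0.001,"yaw": 0},
    {"dx": 0,"dy": 0,"dz": 0.001,"yaw": 0},
    {"dx": 0,"dy": 0,"dz": 0.001,"yaw": 0},
    {"dx": 0,"dy": 0,"dz": 0,"yaw": 0},
    {"dx": 0,"dy": 0,"dz": 0,"yaw": 0},
  ],
)

```text
time: 21.53
tool_pos: [0.615, 0.0705, 0.0359]
eef_rot: [0.707, 0.707, 0.0, 0.0]
contact_force: [-1.7, -0.1, 4.3]
opening: 0.0415
```

>>> arm_command(
  deltas=[
    {"dx": 0,"dy": 0,"dz": 0,"yaw": 0},
    {"dx": 0,"dy": 0,"dz": 0,"yaw": 0},
    {"dx": 0,"dy": 0,"dz": 0,"yaw": 0},
    {"dx": 0,"dy": 0,"dz": 0,"yaw": 0},
    {"dx": 0,"dy": 0,"dz": 0,"yaw": 0},
  ],
  jaw=-0.5,
)

```text
time: 21.95
tool_pos: [0.6146, 0.0705, 0.0348]
eef_rot: [0.707, 0.707, -0.0, -0.0]
contact_force: [0.1, -0.7, -0.0]
opening: 0.0639
```

>>> arm_command(
  deltas=[
    {"dx": 0,"dy": 0,"dz": -0.01,"yaw": 0},
    {"dx": 0,"dy": 0,"dz": -0.02,"yaw": 0},
    {"dx": 0,"dy": 0,"dz": -0.03,"yaw": 0},
    {"dx": 0,"dy": 0,"dz": -0.03,"yaw": 0},
    {"dx": 0,"dy": 0,"dz": -0.02,"yaw": 0},
    {"dx": 0,"dy": 0,"dz": -0.01,"yaw": 0},
    {"dx": 0,"dy": 0,"dz": 0,"yaw": 0},
  ],
)

```text
time: 22.53
tool_pos: [0.6161, 0.0707, 0.1582]
eef_rot: [0.707, 0.707, 0.002, 0.002]
contact_force: [0.1, 0.9, -0.3]
opening: 0.064
```

>>> arm_command(
  deltas=[
    {"dx": -0.015,"dy": -0.011,"dz": 0,"yaw": 0},
    {"dx": -0.025,"dy": -0.019,"dz": 0,"yaw": 0},
    {"dx": -0.025,"dy": -0.019,"dz": 0,"yaw": 0},
    {"dx": -0.025,"dy": -0.019,"dz": 0,"yaw": 0},
    {"dx": -0.025,"dy": -0.019,"dz": 0,"yaw": 0},
    {"dx": -0.025,"dy": -0.019,"dz": 0,"yaw": 0},
    {"dx": -0.025,"dy": -0.019,"dz": 0,"yaw": 0},
    {"dx": -0.016,"dy": -0.012,"dz": 0,"yaw": 0},
    {"dx": 0,"dy": 0,"dz": 0,"yaw": 0},
    {"dx": 0,"dy": 0,"dz": 0,"yaw": 0},
  ],
  jaw=-1,
)

```text
time: 23.37
tool_pos: [0.4766, -0.1108, 0.154]
eef_rot: [0.708, 0.706, -0.0, -0.001]
contact_force: [0.1, -0.8, -0.0]
opening: 0.0857
```

```bash
python3 - <<'E'
from h import *
s=optics.read_camera("side");t=optics.read_camera("top")
st=robot.state(); print(st["tool_pos"],st["opening"])
for n in("top","side"): print(measure("yellow_bear",BEAR,.025,n))
print(measure("blue_bear",BEAR,0,"side"))
im=np.hstack([cv2.resize(s[60:270,180:380],(400,420)),cv2.resize(t[150:290,180:310],(390,420))])
cv2.imwrite("pics/yel2.png",im[:,:,::-1])
E
```

```text
[ 0.47782883 -0.10992846  0.15431995] 0.08547245333258723
[(array([0.6197, 0.0692]), 0.73, 'area', 378.0, 'model', 352)]
[(array([0.6063, 0.0643]), 0.61, 'area', 277.0, 'model', 395)]
[(array([ 0.4773, -0.1049]), 0.92, 'area', 495.0, 'model', 504)]
```

View pics/yel2.png

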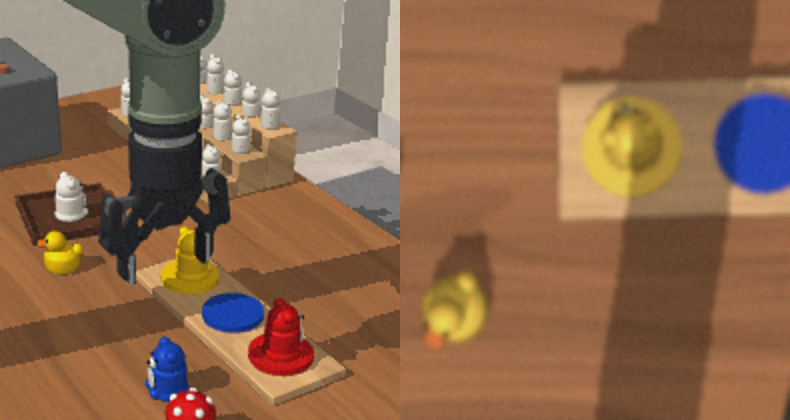

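The yellow bear stands centred on its disc, bear at (632,141) and disc at (632,145) in the crop. Now the blue bear.

>>> arm_command(
  deltas=[
    {"dx": 0.002,"dy": 0,"dz": 0.02,"yaw": 0},
    {"dx": 0,"dy": 0,"dz": 0.028,"yaw": 0},
    {"dx": 0,"dy": 0,"dz": 0.028,"yaw": 0},
    {"dx": 0,"dy": 0,"dz": 0.025,"yaw": 0},
    {"dx": 0,"dy": 0,"dz": 0.02,"yaw": 0},
    {"dx": 0,"dy": 0,"dz": 0.014,"yaw": 0},
    {"dx": 0,"dy": 0,"dz": 0.01,"yaw": 0},
    {"dx": 0,"dy": 0,"dz": 0,"yaw": 0},
    {"dx": 0,"dy": 0,"dz": 0,"yaw": 0},
  ],
)

```text
time: 24.37
tool_pos: [0.4778, -0.1079, 0.0096]
eef_rot: [0.707, 0.707, -0.0, -0.0]
contact_force: [1.4, -0.3, 0.6]
opening: 0.0853
```

>>> arm_command(
  deltas=[
    {"dx": 0,"dy": 0,"dz": 0,"yaw": 0},
    {"dx": 0,"dy": 0,"dz": 0,"yaw": 0},
    {"dx": 0,"dy": 0,"dz": 0,"yaw": 0},
    {"dx": 0,"dy": 0,"dz": 0,"yaw": 0},
    {"dx": 0,"dy": 0,"dz": 0,"yaw": 0},
    {"dx": 0,"dy": 0,"dz": 0,"yaw": 0},
    {"dx": 0,"dy": 0,"dz": 0,"yaw": 0},
    {"dx": 0,"dy": 0,"dz": 0,"yaw": 0},
  ],
  jaw=1,
)

```text
time: 25.03
tool_pos: [0.4783, -0.1086, 0.0109]
eef_rot: [0.707, 0.707, 0.001, 0.001]
contact_force: [-0.1, 1.1, 5.9]
opening: 0.0417
```

>>> arm_command(
  deltas=[
    {"dx": 0,"dy": 0,"dz": -0.005,"yaw": 0},
    {"dx": 0,"dy": 0,"dz": -0.015,"yaw": 0},
    {"dx": 0,"dy": 0,"dz": -0.025,"yaw": 0},
    {"dx": 0,"dy": 0,"dz": -0.03,"yaw": 0},
    {"dx": 0,"dy": 0,"dz": -0.025,"yaw": 0},
    {"dx": 0,"dy": 0,"dz": -0.02,"yaw": 0},
    {"dx": 0,"dy": 0,"dz": -0.01,"yaw": 0},
    {"dx": 0,"dy": 0,"dz": 0,"yaw": 0},
    {"dx": 0,"dy": 0,"dz": 0,"yaw": 0},
  ],
)

```text
time: 25.78
tool_pos: [0.4771, -0.1084, 0.1396]
eef_rot: [0.707, 0.707, -0.0, -0.0]
contact_force: [-0.6, -0.7, -1.7]
opening: 0.0419
```

>>> arm_command(
  deltas=[
    {"dx": 0.009,"dy": 0.017,"dz": 0,"yaw": 0},
    {"dx": 0.015,"dy": 0.028,"dz": 0,"yaw": 0},
    {"dx": 0.015,"dy": 0.028,"dz": 0,"yaw": 0},
    {"dx": 0.015,"dy": 0.028,"dz": 0,"yaw": 0},
    {"dx": 0.012,"dy": 0.022,"dz": 0,"yaw": 0},
    {"dx": 0.0075,"dy": 0.016,"dz": 0,"yaw": 0},
    {"dx": 0,"dy": 0,"dz": 0,"yaw": 0},
    {"dx": 0,"dy": 0,"dz": 0,"yaw": 0},
  ],
)

```text
time: 26.45
tool_pos: [0.6157, -0.0346, 0.1373]
eef_rot: [0.707, 0.707, -0.002, -0.002]
contact_force: [-0.1, 0.3, -1.8]
opening: 0.0421
```

>>> arm_command(
  deltas=[
    {"dx": 0,"dy": 0,"dz": 0.015,"yaw": 0},
    {"dx": 0,"dy": 0,"dz": 0.022,"yaw": 0},
    {"dx": 0,"dy": 0,"dz": 0.022,"yaw": 0},
    {"dx": 0,"dy": 0,"dz": 0.018,"yaw": 0},
    {"dx": 0,"dy": 0,"dz": 0.012,"yaw": 0},
    {"dx": 0,"dy": 0,"dz": 0.007,"yaw": 0},
    {"dx": 0,"dy": 0,"dz": 0.004,"yaw": 0},
    {"dx": 0,"dy": 0,"dz": 0.002,"yaw": 0},
    {"dx": 0,"dy": 0,"dz": 0,"yaw": 0},
    {"dx": 0,"dy": 0,"dz": 0,"yaw": 0},
  ],
)

```text
time: 27.28
tool_pos: [0.6169, -0.0351, 0.0387]
eef_rot: [0.707, 0.707, 0.0, 0.0]
contact_force: [-0.1, 0.3, -0.9]
opening: 0.0418
```

>>> arm_command(
  deltas=[
    {"dx": 0,"dy": 0,"dz": 0.001,"yaw": 0},
    {"dx": 0,"dy": 0,"dz": 0.001,"yaw": 0},
    {"dx": 0,"dy": 0,"dz": 0.001,"yaw": 0},
    {"dx": 0,"dy": 0,"dz": 0,"yaw": 0},
    {"dx": 0,"dy": 0,"dz": 0,"yaw": 0},
  ],
)

```text
time: 27.7
tool_pos: [0.6169, -0.035, 0.0359]
eef_rot: [0.707, 0.707, 0.0, 0.0]
contact_force: [-1.5, -0.1, 4.7]
opening: 0.0421
```

Next I release, raise the arm, and move it clear of the scene at height toward +y and −x.

>>> arm_command(
  deltas=[
    {"dx": 0,"dy": 0,"dz": 0,"yaw": 0},
    {"dx": 0,"dy": 0,"dz": 0,"yaw": 0},
    {"dx": 0,"dy": 0,"dz": 0,"yaw": 0},
    {"dx": 0,"dy": 0,"dz": 0,"yaw": 0},
    {"dx": 0,"dy": 0,"dz": 0,"yaw": 0},
  ],
  jaw=-0.5,
)

```text
time: 28.12
tool_pos: [0.6165, -0.035, 0.0348]
eef_rot: [0.707, 0.707, -0.0, -0.0]
contact_force: [0.1, 0.3, -0.8]
opening: 0.0639
```

>>> arm_command(
  deltas=[
    {"dx": 0,"dy": 0,"dz": -0.01,"yaw": 0},
    {"dx": 0,"dy": 0,"dz": -0.02,"yaw": 0},
    {"dx": 0,"dy": 0,"dz": -0.03,"yaw": 0},
    {"dx": 0,"dy": 0,"dz": -0.03,"yaw": 0},
    {"dx": 0,"dy": 0,"dz": -0.03,"yaw": 0},
    {"dx": 0,"dy": 0,"dz": -0.03,"yaw": 0},
    {"dx": 0,"dy": 0,"dz": -0.02,"yaw": 0},
    {"dx": 0,"dy": 0,"dz": 0,"yaw": 0},
  ],
)

```text
time: 28.78
tool_pos: [0.6192, -0.0351, 0.2114]
eef_rot: [0.707, 0.707, 0.004, 0.004]
contact_force: [1.1, -0.3, 0.5]
opening: 0.0638
```

>>> arm_command(
  deltas=[
    {"dx": 0.02,"dy": -0.013,"dz": 0,"yaw": 0},
    {"dx": 0.03,"dy": -0.02,"dz": 0,"yaw": 0},
    {"dx": 0.03,"dy": -0.02,"dz": 0,"yaw": 0},
    {"dx": 0.03,"dy": -0.02,"dz": 0,"yaw": 0},
    {"dx": 0.03,"dy": -0.02,"dz": 0,"yaw": 0},
    {"dx": 0.03,"dy": -0.02,"dz": 0,"yaw": 0},
    {"dx": 0.03,"dy": -0.02,"dz": 0,"yaw": 0},
    {"dx": 0.03,"dy": -0.02,"dz": 0,"yaw": 0},
    {"dx": 0.03,"dy": -0.02,"dz": 0,"yaw": 0},
    {"dx": 0.03,"dy": -0.02,"dz": 0,"yaw": 0},
  ],
)

```text
time: 29.62
tool_pos: [0.422, 0.256, 0.2048]
eef_rot: [0.707, 0.707, -0.0, -0.0]
contact_force: [0.9, -0.8, 0.5]
opening: 0.0636
```

>>> arm_command(
  deltas=[
    {"dx": 0.03,"dy": -0.02,"dz": 0,"yaw": 0},
    {"dx": 0.03,"dy": -0.02,"dz": 0,"yaw": 0},
    {"dx": 0.03,"dy": -0.02,"dz": 0,"yaw": 0},
    {"dx": 0.03,"dy": -0.02,"dz": 0,"yaw": 0},
    {"dx": 0.03,"dy": -0.02,"dz": 0,"yaw": 0},
    {"dx": 0.03,"dy": -0.02,"dz": 0,"yaw": 0},
    {"dx": 0.02,"dy": -0.013,"dz": 0,"yaw": 0},
    {"dx": 0,"dy": 0,"dz": 0,"yaw": 0},
    {"dx": 0,"dy": 0,"dz": 0,"yaw": 0},
  ],
)

```text
time: 30.37
tool_pos: [0.2897, 0.4553, 0.2045]
eef_rot: [0.706, 0.708, -0.001, 0.0]
contact_force: [0.7, -0.7, -0.2]
opening: 0.064
```

```bash
python3 - <<'E'
from h import *
s=optics.read_camera("side");t=optics.read_camera("top")
st=robot.state(); print(st["tool_pos"],st["time"])
for n in("top","side"):
  for b in("red","yellow","blue"): print(n,b,measure(b+"_bear",BEAR,.025,n),measure(b+"_disc",DISC,.015,n))
  print(measure("blank_bear",BEAR,.005,n))
im=np.hstack([cv2.resize(s[80:290,180:380],(400,420)),cv2.resize(t[140:290,110:400],(400,207),interpolation=3).repeat(1,0) if 0 else cv2.copyMakeBorder(cv2.resize(t[150:290,230:363],(400,420)),0,0,0,0,0)])
cv2.imwrite("pics/fin.png",im[:,:,::-1]); cv2.imwrite("pics/fint.png",t[:,:,::-1])
E
```

```text
[0.29070079 0.45412622 0.20468384] 30.4667
top red [(array([ 0.6226, -0.1415]), 0.66, 'area', 335.0, 'model', 364), (array([0.6079, 0.071 ]), 0.49, 'area', 493.0, 'model', 351)] [(array([ 0.6214, -0.1367]), 0.78, 'area', 595.0, 'model', 914), (array([ 0.4572, -0.206 ]), 0.45, 'area', 467.0, 'model', 958)]
top yellow [(array([0.6183, 0.0695]), 0.82, 'area', 347.0, 'model', 352)] [(array([0.6107, 0.0685]), 0.96, 'area', 475.0, 'model', 901)]
top blue [(array([ 0.6182, -0.0373]), 0.58, 'area', 358.0, 'model', 350)] [(array([ 0.6191, -0.0315]), 0.72, 'area', 547.0, 'model', 905)]
[(array([0.5595, 0.3398]), 0.86, 'area', 445.0, 'model', 387)]
side red [(array([ 0.6193, -0.1411]), 0.64, 'area', 474.0, 'model', 492)] [(array([ 0.6099, -0.1475]), 0.67, 'area', 365.0, 'model', 631)]
side yellow [(array([0.6155, 0.07  ]), 0.58, 'area', 366.0, 'model', 391), (array([0.5195, 0.2586]), 0.53, 'area', 866.0, 'model', 343)] [(array([0.602 , 0.0612]), 0.5, 'area', 240.0, 'model', 463)]
side blue [(array([ 0.614 , -0.0358]), 0.72, 'area', 419.0, 'model', 436)] [(array([ 0.6068, -0.0465]), 0.53, 'area', 269.0, 'model', 541), (array([0.5647, 0.3612]), 0.41, 'area', 285.0, 'model', 321)]
[(array([0.5569, 0.3425]), 0.64, 'area', 284.0, 'model', 307)]
```

View pics/fin.png

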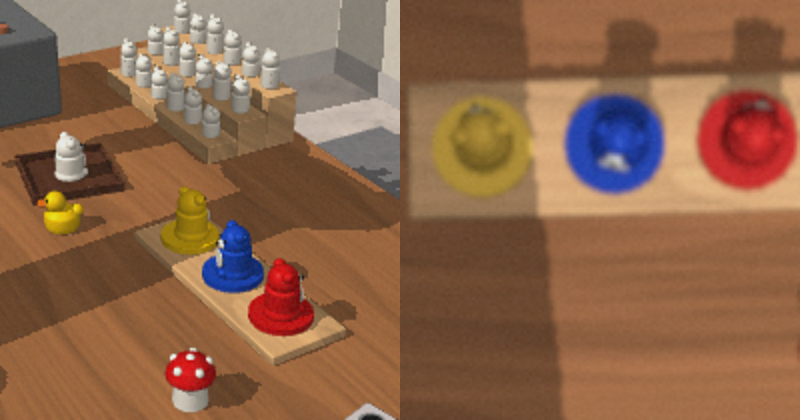

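View pics/fint.png

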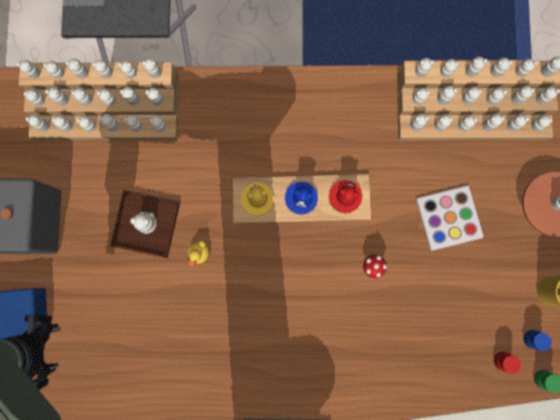

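All three painted bears stand on their own discs: yellow (257,198), blue (301,197) and red (346,196) in the top view. The white bear stands in the tray at about (143,222), and the duck at (199,253) and toadstool at (375,266) haven't moved. Handing in.

```bash
python3 -c "
from rig import robot
print(robot.finish_job())"
```

```text
the job is handed in; nothing more can be done
None
```

The job is handed in. The red, yellow and blue bears stand upright on their own discs, and the white bear stands upright on the tray floor. I moved the white bear first to free the blue disc, then red, yellow and blue. Each bear was lowered until a light contact (about 4–6 N) and then released. The arm was done at about 30 s of the 106 s allowed.

**Final checks:**
- **Position:** each painted bear measured within about 3–4 mm of its disc centre. The white bear is within about 4 mm of the tray centre.
- **Duck and toadstool:** both are at the same place in the final top picture as at the start.
- **Arm:** it was parked clear of everything, and no reading came near the force limits.

**Disagreements:**
- The two cameras differ from each other by 3–5 mm, mostly in x. I used values between the two, corrected by where the gripper closed on each bear.
- The last disc readings are skewed because the bears cover part of each disc, so I relied on the earlier unobstructed ones.
- The networks gave some false matches, which I ignored because they were in the wrong places.

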